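Feed a slide mailer through the low guard of a UV tunnel with a push stick

TASK

Pick up the yellow push stick and use it to push the green slide mailer along the infeed table, under the low guard of the white UV tunnel and firmly home against the sprung end stop hidden inside: feel for the stop, press the mailer against it with roughly 10 to 18 N for about half a second, and never push harder than 20 N. Keep the gripper off the mailer and do not disturb the other things on the desk. Then draw the stick out, leave the mailer inside, and set the stick down on the desk clear of the tunnel, upright on its flat underside as you found it.

Things in the scene. Friction and masses are not known exactly. Their poses are not given: they have to be found in the camera images.
- uv_tunnel: Fixed white UV tunnel, 104 mm wide, 72 mm high, on an aluminium base plate 320 x 104 x 10 mm. Origin: on the desk, under the middle of its mouth. Its x axis is the feed direction (into the tunnel, roughly to the robot's left), z up. The plate runs from x = -155 to +165 mm, the hood from x = 0 (mouth) to 165 mm.
- tunnel_mouth (a point): Middle of the tunnel's mouth, on the plate's top surface, 10 mm above the desk. The lane from here inward is straight, 40 mm wide and 21 mm high.
- infeed_end (a point): Middle of the open infeed end of the plate's top surface, 155 mm before the mouth. Two steel guides, 12 mm high above the plate, flank the infeed table: 70 mm apart near this end, narrowing to 38 mm at 20 mm before the mouth.
- roller (a point): Underside, 12.7 mm above the plate, of a spring-loaded rubber roller in the lane's roof, 72 mm past the mouth. It lifts and rides on the mailer; with the sliding friction it resists the push with about 1 to 4 N.
- lane_end (a point): Shut far end of the lane, 159 mm past the mouth. Before it, unseen, is the end stop: the mailer's front edge first meets it anywhere from 97 to 127 mm past the mouth (set differently each time, can only be felt). It has a spring buffer of 2.5 N per mm, no preload, 14 mm of travel, which may push the mailer back a few mm afterwards.
- slide_mailer: Green slide mailer, loose, a flat closed box 34 (x) x 84 (y) x 15 (z) mm, 25 to 60 g. It lies on the infeed table outside the tunnel with its long axis along the lane, a little askew. Origin: centre of its underside; the long axis is its y axis (either end may lead), z up.
- push_stick: Yellow push stick, loose, 110 g, standing on its flat underside. Handle block 70 long, 22 wide, 52 mm high; ahead of it (+x) a low blade 20 wide, 12 mm high, with a black rubber tip face 135 mm ahead of the origin; a slanting rib joins them (up to 60 mm ahead). Origin: centre of the handle's underside; x along the blade to the tip, y across, z up. Grip it across its width (y).
- stick_grip (a point): Point to grip in the handle of the push stick: 38 mm straight above the stick's origin.
- stick_tip (a point): Centre of the flat tip face of the push stick's blade, 135 mm ahead of the stick's origin and 6 mm above its underside.
- white_mailer: White slide mailer, 34 x 84 x 15 mm, a loose bystander. Origin: centre of its underside.
- petri_dish: Petri dish, 58 mm across, 16 mm high, a loose bystander. Origin: centre of its underside.
- amber_bottle: Brown bottle with red cap, 54 mm across, 125 mm high, a loose bystander. Origin: centre of its underside.
- vial: Small glass vial with a white cap and pink content, 22 mm across, 52 mm high, a loose bystander. Origin: centre of its underside.

How it is judged:
By the outcome, as a careful person would: the job done as asked, in the order asked, and still so for the second after the job is handed in, with the robot touching nothing.
It also fails if it takes over 58 s, if anything falls off the work surface, if the arm or the gripper's body presses on something with over 40 N, if the wrist force passes 120 N, or if a joint passes its speed limit or range.

ROBOT

A 6-joint arm with a two-finger parallel gripper is mounted at the origin on a cart in front of the work surface, level with it; the furniture and walls round the work are solid. World frame = base frame: x ahead of the robot, y to its left, z up, the work surface at z = 0. Lengths are in m, angles in degrees, forces in N, time in s.
With the tool pointing down it reaches from about 0.35 to 0.95 m from the base axis. Payload 17.4 kg.
Tool frame: the origin (TCP) lies midway between the tips of the shut fingers; the grasp point (between the pads) lies 19 mm behind it; z points along the fingers, y is the direction in which the jaws open and shut (so a half turn about z gives the same grasp; the last joint's range is limited). The gripper opens to 93 mm and grips with 3 to 60 N. Pads are 15 mm wide; open, the fingers measure 128 mm over their backs; the gripper's body (75 mm by 188 mm) begins 65 mm behind the grasp point.
Start: joints at [-65.821, 6.646, 82.598, -0, 90.757, -2.166], TCP at [0.3, -0.605, 0.219] pointing down, gripper open.
Joint ranges: [-162.19, 162.19], [-47.58, 125.68], [4.15, 143.07], [-65.23, 245.23], [0.69, 171.88], [-170.13, 170.13]. Speed limits (degrees/s): [108.29, 108.29, 127.2, 180, 180, 180].

INTERFACE

Orientations are given as [roll, pitch, yaw] about the fixed x, y, z axes, in that order (R = Rz(yaw) Ry(pitch) Rx(roll)).
In Python, from workcell import env gives the robot as it stands.
- The arm moves only by the tool apply_moves, never from a script. Its argument "moves" is a list of rows, each a list of 3 entries, a list of its own where there are three numbers: the shift along the world's x, y, z in units of 30 mm (1.0 is 30 mm), then the turn, a rotation vector about the world's x, y, z in rad, then the opening, from 0 (shut) to 1 (fully open). In form: [[[dx, dy, dz], [wx, wy, wz], jaw], ...]. A call has exactly 8 rows; each row is the pose to reach, as a shift and turn from the pose commanded when the call began; what a row does not reach only later rows make up. A row lasts 1/10 s, in which the tool goes at most 50 mm and 8.59 degrees, less where a joint would pass 70% of its speed; a pose out of reach is approached as far as the arm can. A call with a gripper value outside its range is refused whole. The fingers move at their own pace and stop on an object; "force" is the grip in N (left out, the last holds). Time passes only in rows, so rows that repeat a pose let the fingers close, or fill a call up. It gives the time, the measured TCP pose, the force and the opening at its end, in the units of the state.
- env.observe(): the state, without advancing time (a new reading comes with each control period).
- env.camera(name): name is "scene" or "top" or "wrist"; returns a dict with "frame" (420x560x3 uint8, red, green, blue), "mtx" (3x3 intrinsics, pixels), "R" (3x3) and "t" (3): a world point X has camera coordinates R X + t. Camera axes: x right, y down, z forward; pixel columns grow to the right and rows downward; lengths in m; the calibration is good to about 2 mm. The wrist camera is an equidistant fisheye: a pixel r from the principal point sees the ray r / f radians off the axis. A picture is of the moment at which its call begins. There is no depth.
- env.finish_job(): hands the job in, once; it reports no verdict.
Trained networks look in the newest picture that a camera, given by its name, has taken for a name from the list of things; names that differ only in an ending like _2 or _b are one class to them, and where a whole thing is asked for, a point or a joint stands for the part that bears it (a point fixed in the world has none). Each returns a list of dicts, best first, with "conf" (0 to 1); they miss things now and then, are a little off and sometimes report something else, mostly with a low value. They report only what shows in the picture. A call takes as long as a camera call.
- env.look_for(camera, thing): "at" ([x, y, z] in m, in the coordinates of the camera as it stood for that picture, good to about 4 mm: the middle of the surface that is visible of it).
- env.trace(camera, thing): "pixels" (420x560 bool, what is visible of it).
- env.landmark_of(camera, thing): "at" ([x, y, z] in m, in the coordinates of the camera as it stood for that picture, good to about 4 mm: a listed point, or the origin of a listed thing).
The state is a dict: "t": time; "q": joint angles; "qd": joint speeds; "joint_efforts": joint torques, N m; "tool_pos": TCP position; "tool_rot": TCP orientation; "contact_force": force on the tool from outside, world axes, zero at the start; "wrist_torque": the same for the moment, N m; "opening": finger opening in m.
Only numpy, scipy, OpenCV 4.12 (cv2) and the standard library are available. Lean on these libraries where they do the work, as an engineer would, in place of code of your own. Each camera call takes 0.05 s, during which the arm holds its last target.

## Working session

There is one attempt and no reset: what is moved stays moved. The work goes in short steps, Python scripts to look and compute and a tool call to move; the robot and the scene stay as the last step left them, time stands still between calls to the robot, and variables do not carry over. Pictures are saved under pics/ and viewed, and the job is handed in when it is done.

Besides the shell and the picture viewer there is one more tool, called after "Call:" as name(argument=value, ...) on one line, values as JSON. apply_moves: Moves the arm, as the interface text tells. Its arguments: {"type":"object","properties":{"moves":{"type":"array","items":{"type":"array"}},"force":{"type":"number"}},"required":["moves"]}

```bash
mkdir -p pics; ls
cat > h.py <<'E'
from workcell import env
import numpy as np, cv2
def w(c,p): return c["R"].T@(np.array(p)-c["t"])
def proj(c,X):
    p=c["mtx"]@(c["R"]@np.array(X)+c["t"]); return p[:2]/p[2]
E
python3 - <<'E'
from h import *
for n in ["scene","top"]:
    c=env.camera(n); cv2.imwrite(f"pics/{n}0.png",c["frame"][:,:,::-1])
    for th in ["slide_mailer","push_stick","stick_grip","stick_tip","tunnel_mouth","infeed_end","lane_end","uv_tunnel","white_mailer","petri_dish","amber_bottle","vial"]:
        r=env.landmark_of(n,th)
        print(n,th,[(np.round(w(c,d["at"]),4).tolist(),round(d["conf"],2)) for d in r[:2]])
s=env.observe();print(s)
E
```

```text
pics
scene slide_mailer [([0.5621, 0.132, 0.0079], 0.51)]
scene push_stick []
scene stick_grip []
scene stick_tip [([0.4006, 0.2652, -0.0004], 0.44)]
scene tunnel_mouth [([0.5736, 0.2288, 0.0095], 0.91)]
scene infeed_end [([0.5536, 0.0784, 0.0098], 0.97)]
scene lane_end [([0.5962, 0.3893, 0.0062], 0.63), ([0.5805, 0.3013, 0.0266], 0.26)]
scene uv_tunnel []
scene white_mailer [([0.3996, 0.2669, -0.0021], 0.75), ([0.4013, -0.54, 0.0033], 0.36)]
scene petri_dish [([0.4078, -0.3298, 0.005], 0.63), ([0.4089, 0.3795, -0.0021], 0.48)]
scene amber_bottle [([0.4021, -0.5381, 0.0015], 0.81), ([0.5511, 0.0742, 0.0107], 0.58)]
scene vial [([0.4107, 0.3831, 0.0013], 0.52)]
top slide_mailer [([0.5614, 0.1297, 0.006], 0.73)]
top push_stick [([0.4253, -0.0802, -0.0034], 0.69)]
top stick_grip [([0.4215, -0.081, 0.0409], 0.66)]
top stick_tip [([0.4081, 0.0554, 0.0065], 0.58)]
top tunnel_mouth [([0.5783, 0.232, 0.0102], 0.93)]
top infeed_end [([0.5577, 0.0772, 0.0134], 0.87)]
top lane_end []
top uv_tunnel [([0.5753, 0.2314, -0.0002], 0.85)]
top white_mailer [([0.3923, 0.2629, -0.0007], 0.68)]
top petri_dish [([0.4003, -0.3308, -0.0021], 0.56)]
top amber_bottle [([0.4007, -0.539, -0.0015], 0.59)]
top vial [([0.4078, 0.3832, -0.0003], 0.54)]
{'t': 1.3, 'q': array([-6.58209984e+01,  6.64466380e+00,  8.25981442e+01,  7.88876795e-04,
        9.07559558e+01, -2.16717412e+00]), 'qd': array([-0.05951157, -0.0706926 ,  0.01587288, -0.01598935, -0.07863469,
       -0.01315708]), 'joint_efforts': array([-4.78024740e-04, -7.21031642e+01, -6.22753429e+01,  7.78362039e-02,
        1.85221096e-02,  3.32599552e-05]), 'tool_pos': array([ 0.29954273, -0.60489892,  0.21865957]), 'tool_rot': array([ 1.79998735e+02, -7.41498070e-04,  2.63461862e+01]), 'contact_force': array([0.44985313, 0.04492625, 0.09675905]), 'wrist_torque': array([-0.0136963, -0.0344074, -0.0359151]), 'opening': 0.09291608661852702}
```

View pics/scene0.png

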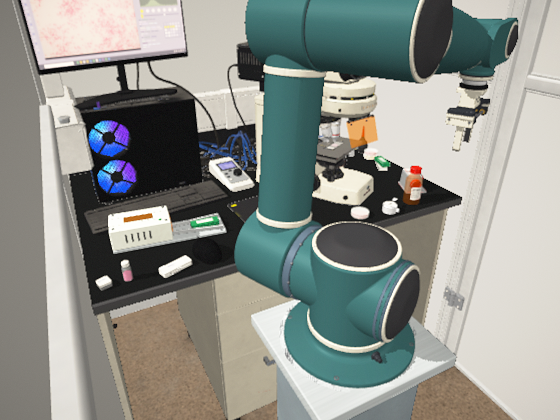

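View pics/top0.png

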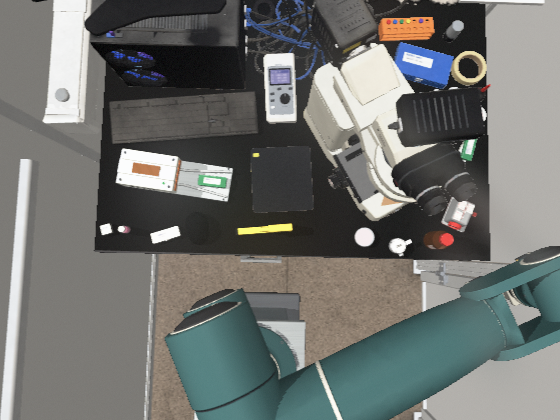

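```bash
cat >> h.py <<'E'
def pix2w(c,uv,z):
    d=c["R"].T@np.linalg.inv(c["mtx"])@np.array([uv[0],uv[1],1.]); o=-c["R"].T@c["t"]
    return o+d*(z-o[2])/d[2]
E
python3 - <<'E'
from h import *
c=env.camera("top"); f=c["frame"]
print("cam",-c["R"].T@c["t"])
g=cv2.resize(f[135:245,100:300][:,:,::-1],None,fx=4,fy=4,interpolation=cv2.INTER_CUBIC); cv2.imwrite("pics/crop1.png",g)
g=cv2.resize(f[60:260,290:490][:,:,::-1],None,fx=3,fy=3,interpolation=cv2.INTER_CUBIC); cv2.imwrite("pics/crop2.png",g)
hsv=cv2.cvtColor(f,cv2.COLOR_RGB2HSV)
def seg(lo,hi,box):
    m=cv2.inRange(hsv,lo,hi); k=np.zeros_like(m); x0,y0,x1,y1=box; k[y0:y1,x0:x1]=m[y0:y1,x0:x1]; return k
m=seg((22,120,80),(35,255,255),(225,215,305,245)); ys,xs=np.nonzero(m)
print("stick px",xs.min(),xs.max(),ys.min(),ys.max(),len(xs))
for x in range(xs.min(),xs.max()+1,6):
    print(x,ys[xs==x].min(),ys[xs==x].max(),np.round(pix2w(c,(x,ys[xs==x].mean()),.012),4))
m=seg((45,80,40),(85,255,255),(190,165,240,200)); cnt=cv2.findContours(m,0,2)[0]; cnt=max(cnt,key=cv2.contourArea)
r=cv2.minAreaRect(cnt);print("mailer",r); 
for p in cv2.boxPoints(r): print(np.round(pix2w(c,p,.025),4))
for nm,p,z in [("pad corners",(250,148),0),("pad",(312,212),0),("mic",(335,180),.1),("mic",(380,215),.02),("micarm",(400,200),.2),("eyep",(425,215),.25)]: print(nm,np.round(pix2w(c,p,z),3))
for th in ["uv_tunnel","slide_mailer","push_stick"]:
    r=env.trace("top",th)
    if r: 
        a=r[0]["pixels"].astype(np.uint8); rr=cv2.minAreaRect(np.argwhere(a)[:,::-1].astype(np.float32)); print(th,r[0]["conf"],rr)
E
```

```text
cam [ 0.36024058 -0.06200401  1.40117458]
stick px 237 292 223 234 414
237 229 231 [0.4145 0.0505 0.012 ]
243 228 234 [0.412  0.0325 0.012 ]
249 227 233 [0.4154 0.0147 0.012 ]
255 227 233 [ 0.4159 -0.0033  0.012 ]
261 226 232 [ 0.4193 -0.0212  0.012 ]
267 226 232 [ 0.4198 -0.0391  0.012 ]
273 224 232 [ 0.4232 -0.057   0.012 ]
279 224 231 [ 0.4252 -0.075   0.012 ]
285 224 230 [ 0.4272 -0.093   0.012 ]
291 223 230 [ 0.4291 -0.1109  0.012 ]
mailer ((211.89024353027344, 180.98780822753906), (27.607885360717773, 10.380563735961914), 6.34019136428833)
[0.5465 0.1717 0.025 ]
[0.5777 0.1695 0.025 ]
[0.5708 0.0872 0.025 ]
[0.5395 0.0895 0.025 ]
pad corners [0.668 0.02  0.   ]
pad [ 0.475 -0.174  0.   ]
mic [ 0.56 -0.23  0.1 ]
mic [ 0.47  -0.377  0.02 ]
micarm [ 0.497 -0.389  0.2  ]
eyep [ 0.455 -0.438  0.25 ]
uv_tunnel 0.8 ((174.5216064453125, 174.52972412109375), (113.69671630859375, 37.48300552368164), 8.972626686096191)
slide_mailer 0.61 ((212.0, 181.0), (10.0, 28.0), 90.0)
push_stick 0.75 ((263.4712829589844, 228.56858825683594), (8.115317344665527, 55.41032791137695), 86.18592071533203)
```

View pics/crop1.png

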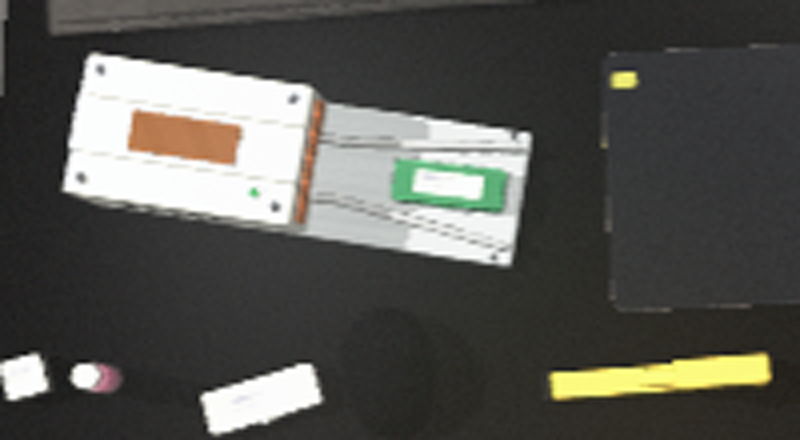

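View pics/crop2.png

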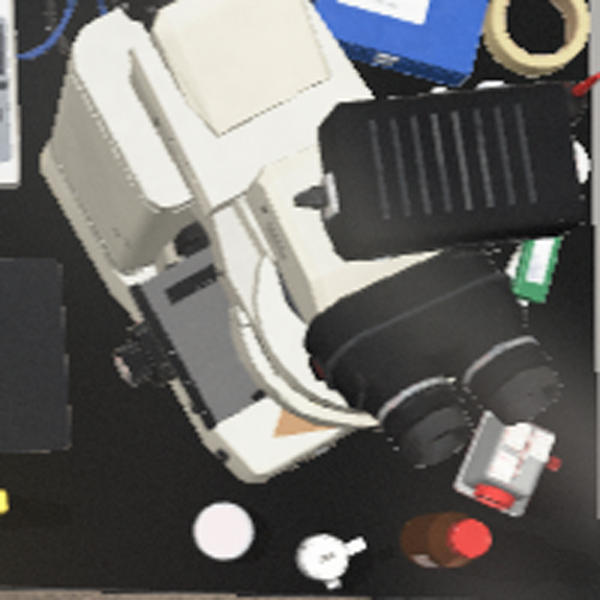

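Run:
```python
from h import *
c=env.camera("top"); f=c["frame"]
def P(x,y,z): return np.round(pix2w(c,((x+.5)/4-.5+100,(y+.5)/4-.5+135),z),4)
print("plate end",P(532,133,.01),P(512,266,.01))
for z in (.072,.082): print("hood",z,P(92,53,z),P(318,88,z),P(298,228,z),P(65,190,z))
print("handle",[P(*p,.052) for p in [(672,360),(770,354),(771,382),(674,388)]])
print("tip",P(550,374,.012),P(552,399,.012))
print("mailer",[P(*p,.025) for p in [(396,158),(508,170),(504,213),(392,200)]])
for i in range(3):
    c=env.camera("top")
    for th in ["push_stick","stick_grip","stick_tip","infeed_end","tunnel_mouth","slide_mailer"]:
        r=env.landmark_of("top",th); print(th,[np.round(w(c,d["at"]),4) for d in r[:1]])
```

```text
plate end [0.6027 0.0704 0.01  ] [0.5008 0.0819 0.01  ]
hood 0.072 [0.6416 0.3848 0.072 ] [0.6206 0.2205 0.072 ] [0.518  0.2302 0.072 ] [0.541  0.3984 0.072 ]
hood 0.082 [0.6395 0.3815 0.082 ] [0.6186 0.2184 0.082 ] [0.5168 0.228  0.082 ] [0.5396 0.3949 0.082 ]
handle [array([ 0.4309, -0.0413,  0.052 ]), array([ 0.4371, -0.1126,  0.052 ]), array([ 0.4167, -0.1138,  0.052 ]), array([ 0.4105, -0.0433,  0.052 ])]
tip [0.4201 0.0503 0.012 ] [0.4015 0.0482 0.012 ]
mailer [array([0.5783, 0.1699, 0.025 ]), array([0.5715, 0.0859, 0.025 ]), array([0.539 , 0.0877, 0.025 ]), array([0.5465, 0.1716, 0.025 ])]
push_stick [array([ 0.4227, -0.0803, -0.0027])]
stick_grip [array([ 0.4204, -0.0779,  0.0403])]
stick_tip [array([0.408 , 0.0544, 0.0102])]
infeed_end []
tunnel_mouth [array([0.5778, 0.234 , 0.0104])]
slide_mailer [array([0.5621, 0.1281, 0.0091])]
push_stick [array([ 0.4244, -0.0806, -0.0039])]
stick_grip [array([ 0.4239, -0.08  ,  0.0381])]
stick_tip [array([0.4074, 0.0567, 0.0093])]
infeed_end [array([0.5533, 0.0765, 0.0122])]
tunnel_mouth [array([0.5753, 0.2321, 0.0114])]
slide_mailer [array([0.5596, 0.1322, 0.0078])]
push_stick [array([ 0.4248, -0.0819, -0.0058])]
stick_grip [array([ 0.4197, -0.0801,  0.04  ])]
stick_tip [array([0.4108, 0.0568, 0.0073])]
infeed_end [array([0.5571, 0.0782, 0.0115])]
tunnel_mouth [array([0.579 , 0.2323, 0.0129])]
slide_mailer [array([0.5608, 0.13  , 0.008 ])]
```

Call:
apply_moves(moves=[[[-0.3, 1.5, 0], [0, 0, 0.1], 1], [[-0.6, 3.0, 0], [0, 0, 0.2], 1], [[-0.9, 4.5, 0], [0, 0, 0.3], 1], [[-0.9, 6.0, 0], [0, 0, 0.4], 1], [[-0.6, 7.5, 0], [0, 0, 0.5], 1], [[0, 9.0, 0], [0, 0, 0.6], 1], [[0.8, 10.4, 0], [0, 0, 0.7], 1], [[1.7, 11.8, 0], [0, 0, 0.8], 1]])

```text
t: 3.4
tool_pos: [0.3507, -0.2492, 0.2191]
tool_rot: [179.9, 0.0, 72.4]
contact_force: [0.9, -0.5, -0.5]
opening: 0.0929
```

Call:
apply_moves(moves=[[[0.6, 1.4, 0], [0, 0, 0.1], 1], [[1.2, 2.8, 0], [0, 0, 0.2], 1], [[1.8, 4.2, -0.4], [0, 0, 0.3], 1], [[2.3, 5.4, -1.2], [0, 0, 0.4], 1], [[2.43, 5.73, -2.4], [0, 0, 0.407], 1], [[2.43, 5.73, -3.3], [0, 0, 0.407], 1], [[2.43, 5.73, -3.3], [0, 0, 0.407], 1], [[2.43, 5.73, -3.3], [0, 0, 0.407], 1]])

```text
t: 4.2
tool_pos: [0.4235, -0.0792, 0.1206]
tool_rot: [180.0, 0.0, 95.5]
contact_force: [0.7, -0.3, -0.0]
opening: 0.093
```

Run:
```python
from h import *
c=env.camera("wrist"); cv2.imwrite("pics/w1.png",c["frame"][:,:,::-1])
for th in ["push_stick","stick_grip","stick_tip","infeed_end","tunnel_mouth","slide_mailer"]:
    r=env.landmark_of("wrist",th); print(th,[(np.round(w(c,d["at"]),4),d["conf"]) for d in r[:1]])
s=env.observe();print(s["t"],s["tool_pos"],s["tool_rot"],s["contact_force"])
```

```text
push_stick [(array([ 0.4248, -0.078 ,  0.0042]), 0.7)]
stick_grip [(array([ 0.4234, -0.0779,  0.0393]), 0.7)]
stick_tip [(array([0.4137, 0.058 , 0.0039]), 0.67)]
infeed_end [(array([0.5517, 0.075 , 0.0075]), 0.81)]
tunnel_mouth []
slide_mailer [(array([0.5569, 0.1318, 0.0101]), 0.76)]
4.55 [ 0.42366604 -0.07928497  0.12040481] [1.79941980e+02 2.05072357e-02 9.54718177e+01] [-0.73178603 -0.8970132   0.40267442]
```

View pics/w1.png

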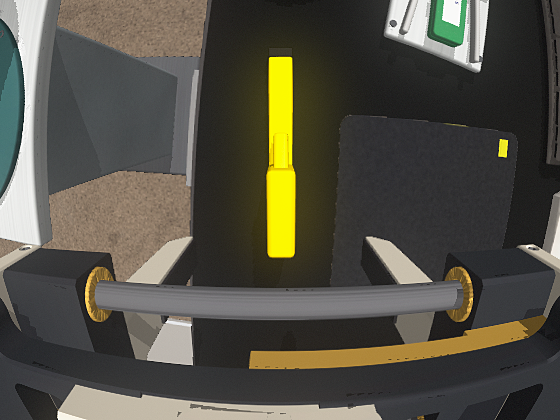

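Call:
apply_moves(moves=[[[0, 0, -1.2], [0, 0, 0], 1], [[0, 0, -2.4], [0, 0, 0], 1], [[0, 0, -3.2], [0, 0, 0], 1], [[0, 0, -3.37], [0, 0, 0], 1], [[0, 0, -3.37], [0, 0, 0], 0], [[0, 0, -3.37], [0, 0, 0], 0], [[0, 0, -3.37], [0, 0, 0], 0], [[0, 0, -3.37], [0, 0, 0], 0]], force=50)

```text
t: 5.35
tool_pos: [0.424, -0.0791, 0.0196]
tool_rot: [179.9, 0.0, 95.5]
contact_force: [0.3, 0.5, 0.3]
opening: 0.0657
```

Call:
apply_moves(moves=[[[0, 0, 0], [0, 0, 0], 0], [[0, 0, 0], [0, 0, 0], 0], [[0, 0, 0], [0, 0, 0], 0], [[0, 0, 0], [0, 0, 0], 0], [[0, 0, 0], [0, 0, 0], 0], [[0, 0, 0.3], [0, 0, 0], 0], [[0, 0, 0.7], [0, 0, 0], 0], [[0, 0, 1], [0, 0, 0], 0]], force=60)

```text
t: 6.15
tool_pos: [0.4238, -0.0791, 0.0501]
tool_rot: [179.9, 0.0, 95.5]
contact_force: [0.3, 0.3, -0.3]
opening: 0.0219
```

Run:
```python
from h import *
c=env.camera("wrist"); cv2.imwrite("pics/w2.png",c["frame"][:,:,::-1])
for th in ["push_stick","stick_tip","infeed_end"]:
    r=env.landmark_of("wrist",th); print(th,[(np.round(w(c,d["at"]),4),d["conf"]) for d in r[:1]])
s=env.observe();print(s["t"],s["tool_pos"],s["tool_rot"],s["contact_force"],s["wrist_torque"],s["opening"])
```

```text
push_stick [(array([ 0.4244, -0.0783,  0.0333]), 0.67)]
stick_tip [(array([0.4147, 0.057 , 0.0327]), 0.85)]
infeed_end [(array([0.5545, 0.0753, 0.0085]), 0.71)]
6.35 [ 0.42356283 -0.07903043  0.04883736] [1.79961344e+02 1.27008645e-02 9.55004320e+01] [-0.04757354  0.64731289 -1.11724975] [-0.06666673 -0.11301979 -0.04948247] 0.02195056862840197
```

View pics/w2.png

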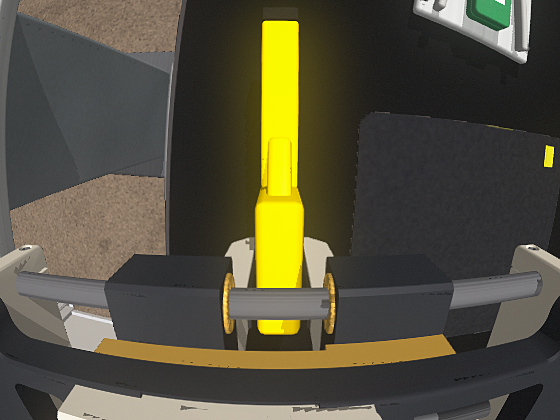

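Call:
apply_moves(moves=[[[0.1, 0, 0.33], [0, 0, 0], 0], [[0.8, -0.05, 0.33], [0, 0, -0.05], 0], [[1.6, -0.1, 0.33], [0, 0, -0.1], 0], [[2.4, -0.18, 0.33], [0, 0, -0.15], 0], [[3.1, -0.25, 0.33], [0, 0, -0.2], 0], [[3.5, -0.28, 0.33], [0, 0, -0.2287], 0], [[3.6, -0.28, 0.33], [0, 0, -0.2287], 0], [[3.6, -0.28, 0.33], [0, 0, -0.2287], 0]])

```text
t: 7.15
tool_pos: [0.5314, -0.0873, 0.0583]
tool_rot: [-180.0, -0.0, 82.5]
contact_force: [0.3, -0.6, -0.7]
opening: 0.0218
```

```bash
cat >> h.py <<'E'
def ray(c,uv,fish):
    K=c["mtx"]; x=(uv[0]-K[0,2])/K[0,0]; y=(uv[1]-K[1,2])/K[1,1]
    if fish:
        r=np.hypot(x,y); d=np.array([np.sin(r)*x/r,np.sin(r)*y/r,np.cos(r)])
    else: d=np.array([x,y,1.])
    return -c["R"].T@c["t"], c["R"].T@d
def onz(c,uv,z,fish=True):
    o,d=ray(c,uv,fish); return o+d*(z-o[2])/d[2]
E
python3 - <<'E'
from h import *
import pickle
c=env.camera("wrist"); cv2.imwrite("pics/w3.png",c["frame"][:,:,::-1]); pickle.dump(c,open("w3.pkl","wb"))
for th in ["push_stick","stick_tip","infeed_end","tunnel_mouth","slide_mailer"]:
    r=env.landmark_of("wrist",th); print(th,[(np.round(w(c,d["at"]),4),d["conf"]) for d in r[:1]])
s=env.observe();print(s["t"],s["tool_pos"],s["tool_rot"],s["contact_force"],s["wrist_torque"],s["opening"])
c=env.camera("top");pickle.dump(c,open("t3.pkl","wb"))
E
```

```text
push_stick []
stick_tip [(array([0.5503, 0.0468, 0.0427]), 0.86)]
infeed_end []
tunnel_mouth []
slide_mailer [(array([ 0.5334, -0.0856,  0.0404]), 0.19)]
7.45 [ 0.53113468 -0.08739903  0.05867046] [1.79980875e+02 1.51872762e-03 8.24083592e+01] [-0.14920025  0.61314143 -1.14142086] [-0.0470947  -0.03617771  0.01176559] 0.02193430424176224
```

View pics/w3.png

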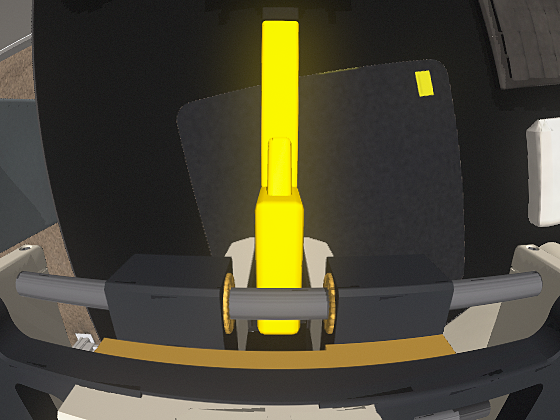

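Run:
```python
from h import *
import pickle
a=pickle.load(open("w3.pkl","rb"));b=pickle.load(open("t3.pkl","rb"))
g=cv2.resize(b["frame"][135:245,100:300][:,:,::-1],None,fx=4,fy=4,interpolation=cv2.INTER_CUBIC); cv2.imwrite("pics/crop3.png",g)
for z in (0,.004,.008,.012,.02): print(z,onz(a,(424,83),z),onz(b,(255.6,154.6),z,False), 'corner',onz(a,(182,107),z),onz(b,(100+612/4,135+308/4),z,False))
```

```text
0 [ 6.50631619e-01  1.25665047e-03 -2.77555756e-17] [0.64764623 0.00242062 0.        ] corner [0.47532768 0.00335756 0.        ] [0.47074645 0.00493145 0.        ]
0.004 [0.64868501 0.00087052 0.004     ] [0.64682576 0.00223671 0.004     ] corner [0.47649276 0.00293414 0.004     ] [0.47043099 0.00474036 0.004     ]
0.008 [6.46738401e-01 4.84397328e-04 8.00000000e-03] [0.64600529 0.00205279 0.008     ] corner [0.47765783 0.00251072 0.008     ] [0.47011552 0.00454928 0.008     ]
0.012 [6.44791792e-01 9.82707585e-05 1.20000000e-02] [0.64518482 0.00186888 0.012     ] corner [0.47882291 0.0020873  0.012     ] [0.46980005 0.0043582  0.012     ]
0.02 [ 0.64089857 -0.00067398  0.02      ] [0.64354388 0.00150104 0.02      ] corner [0.48115307 0.00124047 0.02      ] [0.46916912 0.00397603 0.02      ]
```

View pics/crop3.png

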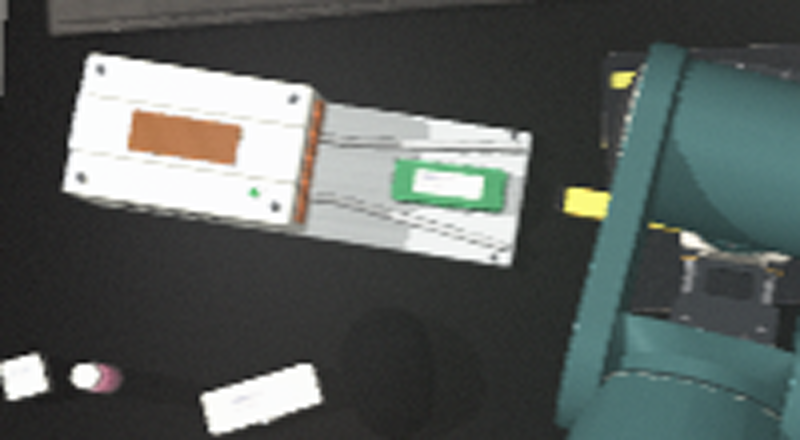

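Run:
```python
from h import *
import pickle
b=pickle.load(open("t3.pkl","rb"))
def P(x,y,z): return np.round(pix2w(b,((x+.5)/4-.5+100,(y+.5)/4-.5+135),z),4)
print(P(565,188,.052),P(568,214,.052),P(605,192,.052),P(605,217,.052))
g=cv2.resize(b["frame"][155:205,165:255][:,:,::-1],None,fx=8,fy=8,interpolation=cv2.INTER_CUBIC); cv2.imwrite("pics/crop4.png",g)
for nm,x0 in (("tip",(.5490,.0464)),("I",(.5535,.0762)),("M",(.574,.2298))):
    for z in (.01,.052):
        p=proj(b,[*x0,z]); print(nm,z,(p-[165,155]+.5)*8-.5)
```

```text
[0.5552 0.0408 0.052 ] [0.536  0.0379 0.052 ] [0.553  0.0114 0.052 ] [0.5345 0.0108 0.052 ]
tip 0.01 [603.0199396  248.38723758]
tip 0.052 [594.61595549 232.75757317]
I 0.01 [524.56286024 234.46387072]
I 0.052 [513.74535737 218.40517747]
M 0.01 [119.71530418 169.72282676]
M 0.052 [ 96.4354468  151.66474832]
```

View pics/crop4.png

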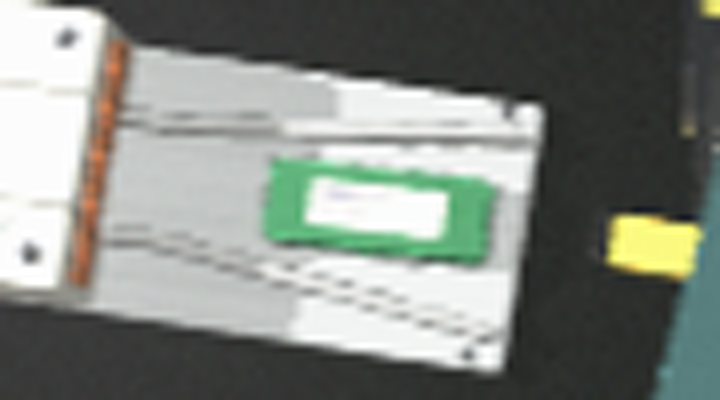

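Run:
```python
from h import *
import pickle
b=pickle.load(open("t3.pkl","rb"))
def P(x,y,z): return np.round(pix2w(b,((x+.5)/8-.5+165,(y+.5)/8-.5+155),z),4)
A=P(545,105,.01);B=P(505,372,.01);C=P(145,46,.01);D=P(110,304,.01)
print(A,B,C,D,np.linalg.norm(A-B))
for p,q in((A,C),(B,D)): d=q-p; print(np.degrees(np.arctan2(d[1],d[0])))
d=A-B; print(np.degrees(np.arctan2(d[1],d[0]))+90)
# guides, z=.022 and .01
for z in (.01,.022): print(z,[P(*p,z).tolist() for p in [(130,112),(130,129),(130,232),(130,246),(530,128),(530,144),(500,333),(490,340)]])
# overlay
img=cv2.resize(b["frame"][150:210,100:255][:,:,::-1],None,fx=5,fy=5,interpolation=cv2.INTER_CUBIC)
def box(I,ang,col):
    u=np.array([np.cos(ang),np.sin(ang)]);v=np.array([-u[1],u[0]])
    def q(s,l,z): 
        p=proj(b,[*(I+u*s+v*l),z]); return tuple(((p-[100,150]+.5)*5-.5).astype(int))
    for pts in ([(0,-.052,.01),(0,.052,.01),(.155,.052,.01),(.155,-.052,.01)],[(.155,-.052,.072),(.155,.052,.072),(.32,.052,.072),(.32,-.052,.072)],[(0,-.035,.022),(.135,-.019,.022)],[(0,.035,.022),(.135,.019,.022)],[(0,0,.01),(.155,0,.01)]):
        cv2.polylines(img,[np.array([q(*p) for p in pts])],len(pts)>2,col,1)
box(np.array([.5520,.0762]),np.radians(82.9),(0,0,255))
cv2.imwrite("pics/ov.png",img)
```

```text
[0.6033 0.0702 0.01  ] [0.501  0.0817 0.01  ] [0.6217 0.2224 0.01  ] [0.5228 0.2311 0.01  ] 0.10294435390054177
83.1067614301313
81.69816109154779
83.58605273227268
0.01 [[0.5962, 0.2269, 0.01], [0.5897, 0.2266, 0.01], [0.5504, 0.2248, 0.01], [0.545, 0.2246, 0.01], [0.5943, 0.0756, 0.01], [0.5881, 0.0754, 0.01], [0.5158, 0.0841, 0.01], [0.513, 0.0878, 0.01]]
0.022 [[0.5941, 0.2244, 0.022], [0.5877, 0.2242, 0.022], [0.5487, 0.2224, 0.022], [0.5434, 0.2221, 0.022], [0.5923, 0.0744, 0.022], [0.5862, 0.0742, 0.022], [0.5144, 0.0828, 0.022], [0.5117, 0.0865, 0.022]]
```

View pics/ov.png

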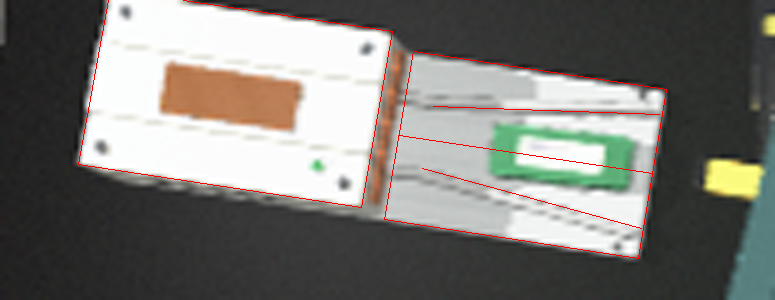

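Call:
apply_moves(moves=[[[0.08, 0.0, -0.2], [0, 0, 0.007], 0], [[0.08, 0.1, -0.4], [0, 0, 0.007], 0], [[0.08, 0.2, -0.6], [0, 0, 0.007], 0], [[0.08, 0.33, -0.8], [0, 0, 0.007], 0], [[0.08, 0.33, -0.93], [0, 0, 0.007], 0], [[0.08, 0.33, -0.963], [0, 0, 0.007], 0], [[0.08, 0.33, -0.963], [0, 0, 0.007], 0], [[0.08, 0.33, -0.963], [0, 0, 0.007], 0]])

```text
t: 8.3
tool_pos: [0.534, -0.0776, 0.0298]
tool_rot: [180.0, 0.0, 82.8]
contact_force: [0.5, 0.2, -1.6]
opening: 0.0219
```

Run:
```python
from h import *
for i in range(3):
    c=env.camera("top"); s=env.observe();print(s["t"],s["tool_pos"],s["tool_rot"],s["contact_force"].round(2),s["wrist_torque"].round(3))
g=cv2.resize(c["frame"][150:210,100:300][:,:,::-1],None,fx=4,fy=4,interpolation=cv2.INTER_CUBIC); cv2.imwrite("pics/c5.png",g)
```

```text
8.35 [ 0.53398579 -0.07760316  0.02986336] [1.79975476e+02 2.46021441e-03 8.27948598e+01] [-0.16 -0.13 -0.97] [-0.034 -0.071 -0.001]
8.4 [ 0.53398545 -0.0776332   0.02983177] [1.79976118e+02 2.01751728e-03 8.27887931e+01] [-0.34  0.29 -1.  ] [-0.027 -0.022  0.042]
8.45 [ 0.53394502 -0.07761793  0.02979985] [1.79978750e+02 2.83325336e-03 8.27886199e+01] [ 0.49 -0.45 -1.52] [-0.142 -0.114 -0.015]
```

View pics/c5.png

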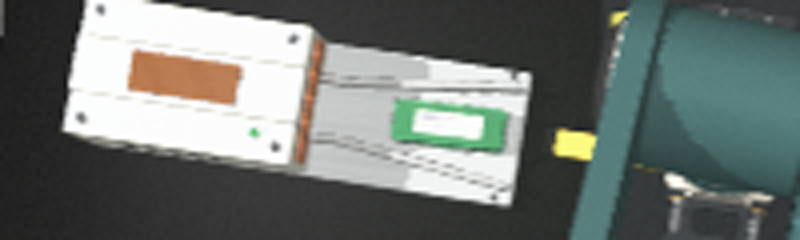

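Call:
apply_moves(moves=[[[0.02, 0.165, 0.03], [0, 0, 0], 0], [[0.04, 0.33, 0.03], [0, 0, 0], 0], [[0.06, 0.5, 0.03], [0, 0, 0], 0], [[0.08, 0.66, 0.03], [0, 0, 0], 0], [[0.1, 0.82, 0.03], [0, 0, 0], 0], [[0.12, 0.98, 0.03], [0, 0, 0], 0], [[0.145, 1.15, 0.03], [0, 0, 0], 0], [[0.167, 1.32, 0.03], [0, 0, 0], 0]])

```text
t: 9.25
tool_pos: [0.539, -0.0374, 0.0306]
tool_rot: [180.0, 0.0, 82.8]
contact_force: [-1.0, -3.1, 2.6]
opening: 0.0218
```

Run:
```python
from h import *
for i in range(2):
    c=env.camera("top"); s=env.observe();print(s["t"],s["tool_pos"],s["tool_rot"],s["contact_force"].round(2),s["wrist_torque"].round(3))
g=cv2.resize(c["frame"][150:210,100:300][:,:,::-1],None,fx=4,fy=4,interpolation=cv2.INTER_CUBIC); cv2.imwrite("pics/c6.png",g)
```

```text
9.3 [ 0.53910415 -0.03689435  0.03063782] [ 1.79979768e+02 -1.48865210e-02  8.28167242e+01] [0.09 1.45 1.17] [ 0.611 -0.208 -0.015]
9.35 [ 0.53902429 -0.03707901  0.0305446 ] [ 1.79987396e+02 -3.60280261e-02  8.28254114e+01] [1.15 1.12 0.75] [ 0.653 -0.283  0.009]
```

View pics/c6.png

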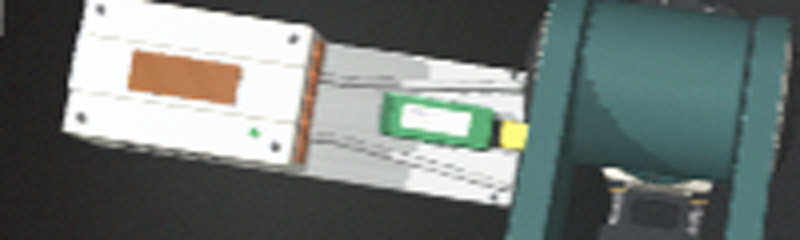

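Call:
apply_moves(moves=[[[0.0, 0.0, 0.033], [0, 0, 0], 0], [[0.02, 0.15, 0.033], [0, 0, 0], 0], [[0.04, 0.35, 0.033], [0, 0, 0], 0], [[0.07, 0.55, 0.033], [0, 0, 0], 0], [[0.1, 0.75, 0.033], [0, 0, 0], 0], [[0.12, 0.95, 0.033], [0, 0, 0], 0], [[0.145, 1.15, 0.033], [0, 0, 0], 0], [[0.17, 1.35, 0.033], [0, 0, 0], 0]])

```text
t: 10.15
tool_pos: [0.544, 0.0031, 0.0314]
tool_rot: [-180.0, 0.0, 82.8]
contact_force: [0.0, -0.7, -0.9]
opening: 0.0217
```

```bash
cat > chk.py <<'E'
from h import *
import sys
u=np.array([.1253,.9921]); I=np.array([.5532,.0762])
F=[]
for i in range(2):
    c=env.camera("top"); s=env.observe(); F.append(s["contact_force"]); 
p=s["tool_pos"]
print(s["t"],p.round(4),s["tool_rot"].round(2),np.array(F).round(2).tolist(),s["wrist_torque"].round(2),s["opening"])
d=p[:2]-I; print("tip past mouth mm",(d@u+.135-.155)*1e3,"lat",(d@[-u[1],u[0]])*1e3,"front",(d@u+.135-.155+.084)*1e3)
print("axial",[float(-f[:2]@u) for f in F])
g=cv2.resize(c["frame"][150:210,100:300][:,:,::-1],None,fx=4,fy=4,interpolation=cv2.INTER_CUBIC); cv2.imwrite("pics/%s.png"%sys.argv[1],g)
E
python3 chk.py c7
```

```text
10.25 [0.544  0.0033 0.0314] [ 1.800e+02 -1.000e-02  8.284e+01] [[0.21, 0.06, -1.58], [0.43, 0.11, -2.18]] [-0.04 -0.04  0.02] 0.021852578871303943
tip past mouth mm -93.42419217478567 lat -0.027633239337914936 front -9.42419217478567
axial [-0.09104290402570867, -0.15945486362808384]
```

View pics/c7.png

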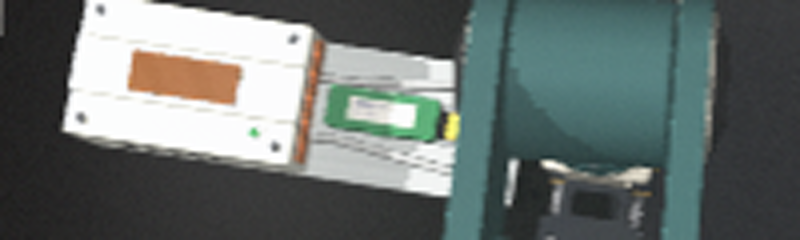

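Call:
apply_moves(moves=[[[0.025, 0.2, 0], [0, 0, 0], 0], [[0.05, 0.4, 0], [0, 0, 0], 0], [[0.075, 0.6, 0], [0, 0, 0], 0], [[0.1, 0.8, 0], [0, 0, 0], 0], [[0.125, 1.0, 0], [0, 0, 0], 0], [[0.15, 1.2, 0], [0, 0, 0], 0], [[0.175, 1.4, 0], [0, 0, 0], 0], [[0.2, 1.58, 0], [0, 0, 0], 0]])

```text
t: 11.05
tool_pos: [0.55, 0.0505, 0.0314]
tool_rot: [-180.0, 0.0, 82.8]
contact_force: [-0.0, -1.1, -1.2]
opening: 0.0219
```

```bash
python3 chk.py c8
```

```text
11.15 [0.55   0.0506 0.0315] [ 1.800e+02 -1.000e-02  8.283e+01] [[0.1, 0.32, -1.2], [-0.2, 0.33, -0.86]] [-0.06 -0.05  0.02] 0.021514415992282997
tip past mouth mm -45.746029373152226 lat -0.07069425222304805 front 38.25397062684778
axial [-0.32814290755380143, -0.3009094093679648]
```

View pics/c8.png

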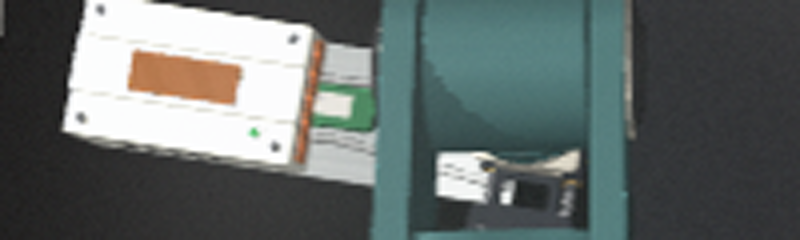

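Call:
apply_moves(moves=[[[0.025, 0.2, 0], [0, 0, 0], 0], [[0.05, 0.4, 0], [0, 0, 0], 0], [[0.075, 0.6, 0], [0, 0, 0], 0], [[0.1, 0.8, 0], [0, 0, 0], 0], [[0.125, 1.0, 0], [0, 0, 0], 0], [[0.145, 1.15, 0], [0, 0, 0], 0], [[0.165, 1.3, 0], [0, 0, 0], 0], [[0.184, 1.45, 0], [0, 0, 0], 0]])

```text
t: 11.95
tool_pos: [0.5555, 0.0937, 0.0315]
tool_rot: [-180.0, 0.0, 82.8]
contact_force: [-0.3, -3.8, -0.5]
opening: 0.0216
```

```bash
python3 chk.py c9
```

```text
12.05 [0.5555 0.0941 0.0314] [-1.800e+02 -2.000e-02  8.282e+01] [[0.07, 0.24, -1.17], [-0.5, -0.13, -1.7]] [-0.02 -0.04  0.06] 0.02175557876417686
tip past mouth mm -1.975356403036893 lat -0.03926497266459796 front 82.02464359696312
axial [-0.24905931685587088, 0.19391492477828837]
```

View pics/c9.png

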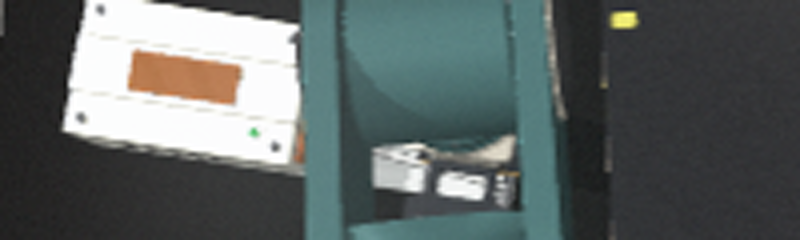

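Call:
apply_moves(moves=[[[0.004, 0.033, 0], [0, 0, 0], 0], [[0.008, 0.066, 0], [0, 0, 0], 0], [[0.012, 0.1, 0], [0, 0, 0], 0], [[0.017, 0.132, 0], [0, 0, 0], 0], [[0.021, 0.165, 0], [0, 0, 0], 0], [[0.025, 0.2, 0], [0, 0, 0], 0], [[0.029, 0.23, 0], [0, 0, 0], 0], [[0.033, 0.265, 0], [0, 0, 0], 0]])

```text
t: 12.85
tool_pos: [0.5565, 0.1015, 0.0315]
tool_rot: [180.0, 0.0, 82.8]
contact_force: [-0.0, -2.8, 0.2]
opening: 0.0214
```

Call:
apply_moves(moves=[[[0.002, 0.017, 0], [0, 0, 0], 0], [[0.004, 0.033, 0], [0, 0, 0], 0], [[0.006, 0.05, 0], [0, 0, 0], 0], [[0.008, 0.066, 0], [0, 0, 0], 0], [[0.01, 0.083, 0], [0, 0, 0], 0], [[0.0125, 0.1, 0], [0, 0, 0], 0], [[0.0145, 0.116, 0], [0, 0, 0], 0], [[0.0167, 0.132, 0], [0, 0, 0], 0]])

```text
t: 13.65
tool_pos: [0.557, 0.1055, 0.0315]
tool_rot: [180.0, -0.0, 82.8]
contact_force: [-0.2, -2.5, -0.4]
opening: 0.0214
```

Call:
apply_moves(moves=[[[0.002, 0.017, 0], [0, 0, 0], 0], [[0.004, 0.033, 0], [0, 0, 0], 0], [[0.006, 0.05, 0], [0, 0, 0], 0], [[0.008, 0.066, 0], [0, 0, 0], 0], [[0.01, 0.083, 0], [0, 0, 0], 0], [[0.0125, 0.1, 0], [0, 0, 0], 0], [[0.0145, 0.116, 0], [0, 0, 0], 0], [[0.0167, 0.132, 0], [0, 0, 0], 0]])

```text
t: 14.45
tool_pos: [0.5575, 0.1094, 0.0315]
tool_rot: [180.0, -0.0, 82.8]
contact_force: [-0.3, -2.7, -1.1]
opening: 0.0213
```

Call:
apply_moves(moves=[[[0.002, 0.017, 0], [0, 0, 0], 0], [[0.004, 0.033, 0], [0, 0, 0], 0], [[0.006, 0.05, 0], [0, 0, 0], 0], [[0.008, 0.066, 0], [0, 0, 0], 0], [[0.01, 0.083, 0], [0, 0, 0], 0], [[0.0125, 0.1, 0], [0, 0, 0], 0], [[0.0145, 0.116, 0], [0, 0, 0], 0], [[0.0167, 0.132, 0], [0, 0, 0], 0]])

```text
t: 15.25
tool_pos: [0.5579, 0.1134, 0.0314]
tool_rot: [-180.0, 0.0, 82.8]
contact_force: [-1.6, -3.9, 0.3]
opening: 0.0217
```

Call:
apply_moves(moves=[[[0.002, 0.017, 0], [0, 0, 0], 0], [[0.004, 0.033, 0], [0, 0, 0], 0], [[0.006, 0.05, 0], [0, 0, 0], 0], [[0.008, 0.066, 0], [0, 0, 0], 0], [[0.01, 0.083, 0], [0, 0, 0], 0], [[0.0125, 0.1, 0], [0, 0, 0], 0], [[0.0145, 0.116, 0], [0, 0, 0], 0], [[0.0167, 0.132, 0], [0, 0, 0], 0]])

```text
t: 16.05
tool_pos: [0.5584, 0.1173, 0.0314]
tool_rot: [-180.0, 0.0, 82.8]
contact_force: [-0.8, -3.1, -0.0]
opening: 0.0214
```

Still only sliding friction. Continue.

Call:
apply_moves(moves=[[[0.002, 0.017, 0], [0, 0, 0], 0], [[0.004, 0.033, 0], [0, 0, 0], 0], [[0.006, 0.05, 0], [0, 0, 0], 0], [[0.008, 0.066, 0], [0, 0, 0], 0], [[0.01, 0.083, 0], [0, 0, 0], 0], [[0.0125, 0.1, 0], [0, 0, 0], 0], [[0.0145, 0.116, 0], [0, 0, 0], 0], [[0.0167, 0.132, 0], [0, 0, 0], 0]])

```text
t: 16.85
tool_pos: [0.559, 0.1213, 0.0314]
tool_rot: [-180.0, 0.0, 82.8]
contact_force: [0.2, -3.1, -0.2]
opening: 0.0215
```

Call:
apply_moves(moves=[[[0.002, 0.017, 0], [0, 0, 0], 0], [[0.004, 0.033, 0], [0, 0, 0], 0], [[0.006, 0.05, 0], [0, 0, 0], 0], [[0.008, 0.066, 0], [0, 0, 0], 0], [[0.01, 0.083, 0], [0, 0, 0], 0], [[0.0125, 0.1, 0], [0, 0, 0], 0], [[0.0145, 0.116, 0], [0, 0, 0], 0], [[0.0167, 0.132, 0], [0, 0, 0], 0]])

```text
t: 17.65
tool_pos: [0.5595, 0.1253, 0.0315]
tool_rot: [180.0, -0.0, 82.8]
contact_force: [-0.4, -3.4, -0.7]
opening: 0.0214
```

Call:
apply_moves(moves=[[[0.002, 0.017, 0], [0, 0, 0], 0], [[0.004, 0.033, 0], [0, 0, 0], 0], [[0.006, 0.05, 0], [0, 0, 0], 0], [[0.008, 0.066, 0], [0, 0, 0], 0], [[0.01, 0.083, 0], [0, 0, 0], 0], [[0.0125, 0.1, 0], [0, 0, 0], 0], [[0.0145, 0.116, 0], [0, 0, 0], 0], [[0.0167, 0.132, 0], [0, 0, 0], 0]])

```text
t: 18.45
tool_pos: [0.5599, 0.1292, 0.0314]
tool_rot: [-180.0, 0.0, 82.8]
contact_force: [-0.2, -4.0, -1.2]
opening: 0.0215
```

Call:
apply_moves(moves=[[[0.002, 0.017, 0], [0, 0, 0], 0], [[0.004, 0.033, 0], [0, 0, 0], 0], [[0.006, 0.05, 0], [0, 0, 0], 0], [[0.008, 0.066, 0], [0, 0, 0], 0], [[0.01, 0.083, 0], [0, 0, 0], 0], [[0.0125, 0.1, 0], [0, 0, 0], 0], [[0.0145, 0.116, 0], [0, 0, 0], 0], [[0.0167, 0.132, 0], [0, 0, 0], 0]])

```text
t: 19.25
tool_pos: [0.5605, 0.133, 0.0315]
tool_rot: [180.0, 0.0, 82.8]
contact_force: [-1.4, -6.5, 1.2]
opening: 0.022
```

Call:
apply_moves(moves=[[[0.001, 0.008, 0], [0, 0, 0], 0], [[0.002, 0.017, 0], [0, 0, 0], 0], [[0.003, 0.025, 0], [0, 0, 0], 0], [[0.004, 0.033, 0], [0, 0, 0], 0], [[0.005, 0.042, 0], [0, 0, 0], 0], [[0.006, 0.05, 0], [0, 0, 0], 0], [[0.007, 0.058, 0], [0, 0, 0], 0], [[0.0083, 0.066, 0], [0, 0, 0], 0]])

```text
t: 20.05
tool_pos: [0.5608, 0.1344, 0.0316]
tool_rot: [180.0, 0.1, 82.8]
contact_force: [-1.0, -11.2, 0.3]
opening: 0.0215
```

```bash
python3 chk.py c10
```

```text
20.15 [0.5608 0.1344 0.0315] [1.7999e+02 7.0000e-02 8.2790e+01] [[-1.26, -10.24, 1.74], [-0.78, -10.81, 2.87]] [-1.65  0.13  0.  ] 0.021877162930939362
tip past mouth mm 38.72381316433493 lat -0.2264668874158984 front 122.72381316433494
axial [10.314053338897939, 10.819499207801844]
```

Call:
apply_moves(moves=[[[0.002, 0.018, 0], [0, 0, 0], 0], [[0.0045, 0.036, 0], [0, 0, 0], 0], [[0.007, 0.056, 0], [0, 0, 0], 0], [[0.007, 0.056, 0], [0, 0, 0], 0], [[0.007, 0.056, 0], [0, 0, 0], 0], [[0.007, 0.056, 0], [0, 0, 0], 0], [[0.007, 0.056, 0], [0, 0, 0], 0], [[0.007, 0.056, 0], [0, 0, 0], 0]])

```text
t: 20.95
tool_pos: [0.561, 0.1358, 0.0316]
tool_rot: [180.0, 0.1, 82.8]
contact_force: [-2.1, -11.8, 2.5]
opening: 0.022
```

```bash
python3 chk.py c11
```

```text
21.05 [0.561  0.1358 0.0316] [1.7999e+02 1.1000e-01 8.2780e+01] [[-1.12, -13.46, 3.77], [-2.14, -13.14, 1.62]] [-2.16  0.17  0.03] 0.021589430098207442
tip past mouth mm 40.06942644793285 lat -0.2632773914838108 front 124.06942644793286
axial [13.493563927730728, 13.304355497876088]
```

Call:
apply_moves(moves=[[[0.002, 0.016, 0], [0, 0, 0], 0], [[0.004, 0.032, 0], [0, 0, 0], 0], [[0.004, 0.032, 0], [0, 0, 0], 0], [[0.004, 0.032, 0], [0, 0, 0], 0], [[0.004, 0.032, 0], [0, 0, 0], 0], [[0.004, 0.032, 0], [0, 0, 0], 0], [[0.004, 0.032, 0], [0, 0, 0], 0], [[0.004, 0.032, 0], [0, 0, 0], 0]])

```text
t: 21.85
tool_pos: [0.5611, 0.1365, 0.0316]
tool_rot: [180.0, 0.1, 82.8]
contact_force: [-2.2, -16.3, 3.7]
opening: 0.0215
```

```bash
python3 chk.py c12
```

```text
21.95 [0.5611 0.1365 0.0316] [1.7999e+02 1.3000e-01 8.2780e+01] [[-2.6, -15.62, 4.29], [-1.74, -15.39, 2.61]] [-2.61  0.24 -0.01] 0.02170793070061141
tip past mouth mm 40.77850769550828 lat -0.31675452026647466 front 124.77850769550828
axial [15.823763178083514, 15.487697584091578]
```

Call:
apply_moves(moves=[[[-0.008, -0.066, 0], [0, 0, 0], 0], [[-0.017, -0.132, 0], [0, 0, 0], 0], [[-0.033, -0.265, 0], [0, 0, 0], 0], [[-0.067, -0.53, 0], [0, 0, 0], 0], [[-0.108, -0.86, 0], [0, 0, 0], 0], [[-0.15, -1.19, 0], [0, 0, 0], 0], [[-0.192, -1.52, 0], [0, 0, 0], 0], [[-0.234, -1.85, 0], [0, 0, 0], 0]])

```text
t: 22.75
tool_pos: [0.5539, 0.0812, 0.0315]
tool_rot: [180.0, -0.0, 82.8]
contact_force: [0.0, -0.3, -0.8]
opening: 0.0214
```

Call:
apply_moves(moves=[[[-0.06, -0.5, 0], [0, 0, 0], 0], [[-0.13, -1.0, 0], [0, 0, 0], 0], [[-0.19, -1.5, 0], [0, 0, 0], 0], [[-0.25, -2.0, 0], [0, 0, 0], 0], [[-0.32, -2.5, 0], [0, 0, 0], 0], [[-0.38, -3.0, 0], [0, 0, 0], 0], [[-0.44, -3.5, 0], [0, 0, 0], 0], [[-0.51, -4.0, 0], [0, 0, 0], 0]])

```text
t: 23.55
tool_pos: [0.5386, -0.0391, 0.0315]
tool_rot: [-180.0, -0.0, 82.8]
contact_force: [0.1, -0.7, -0.4]
opening: 0.0215
```

```bash
python3 chk.py c13
python3 - <<'E'
from h import *
c=env.camera("scene"); cv2.imwrite("pics/s13.png",cv2.resize(c["frame"][190:300,70:290][:,:,::-1],None,fx=3.5,fy=3.5,interpolation=cv2.INTER_CUBIC))
c=env.camera("wrist"); cv2.imwrite("pics/w13.png",c["frame"][:,:,::-1])
E
```

```text
23.65 [ 0.5385 -0.0395  0.0315] [-1.800e+02  1.000e-02  8.272e+01] [[-0.2, -0.65, -0.47], [0.21, 0.58, -1.03]] [-0.1  -0.05 -0.01] 0.02147720027948813
tip past mouth mm -136.64309537278297 lat 0.07477169996872313 front -52.64309537278296
axial [0.6663139531302031, -0.6052549557662807]
```

View pics/c13.png

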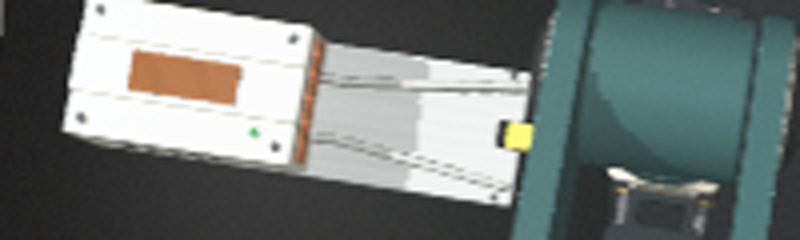

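View pics/w13.png

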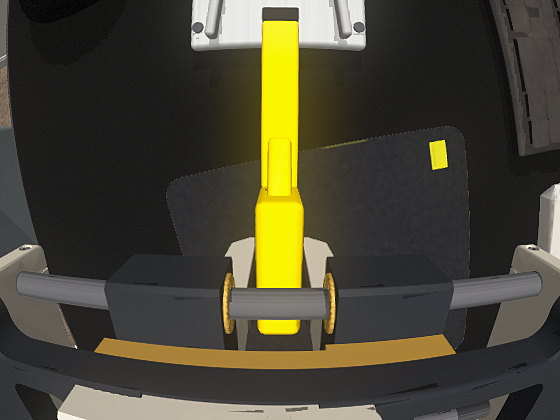

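Call:
apply_moves(moves=[[[-0.1, -0.8, 0.2], [0, 0, 0], 0], [[-0.2, -1.6, 0.6], [0, 0, 0], 0], [[-0.8, -1.6, 0.6], [0, 0, 0.03], 0], [[-1.6, -1.5, 0.6], [0, 0, 0.08], 0], [[-2.4, -1.4, 0.6], [0, 0, 0.13], 0], [[-3.2, -1.33, 0.6], [0, 0, 0.18], 0], [[-3.82, -1.33, 0.6], [0, 0, 0.2217], 0], [[-3.82, -1.33, 0.6], [0, 0, 0.2217], 0]])

```text
t: 24.55
tool_pos: [0.423, -0.0772, 0.0495]
tool_rot: [180.0, 0.0, 95.6]
contact_force: [-0.6, -0.6, -0.6]
opening: 0.0216
```

```bash
python3 chk.py c14
python3 - <<'E'
from h import *
s=env.observe(); print(s["tool_pos"],s["tool_rot"])
E
```

```text
24.65 [ 0.4246 -0.0774  0.0498] [1.7993e+02 1.0000e-02 9.5470e+01] [[0.68, -0.04, -0.33], [0.47, 0.36, -1.33]] [-0.07 -0.1   0.04] 0.021726331525540064
tip past mouth mm -188.52855628997287 lat 108.29879253982581 front -104.52855628997285
axial [-0.04144198328032534, -0.42104045072584273]
[ 0.42463532 -0.0774331   0.04984639] [1.79931597e+02 1.37087375e-02 9.54651451e+01]
```

View pics/c14.png

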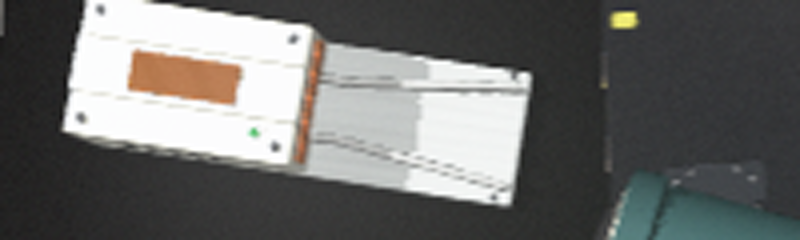

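Call:
apply_moves(moves=[[[0, 0, -0.3], [0, 0, 0], 0], [[0, 0, -0.55], [0, 0, 0], 0], [[0, 0, -0.75], [0, 0, 0], 0], [[0, 0, -0.85], [0, 0, 0], 0], [[0, 0, -0.92], [0, 0, 0], 0], [[0, 0, -0.96], [0, 0, 0], 0], [[0, 0, -0.98], [0, 0, 0], 0], [[0, 0, -0.99], [0, 0, 0], 0]])

```text
t: 25.45
tool_pos: [0.4243, -0.0777, 0.0205]
tool_rot: [180.0, 0.0, 95.5]
contact_force: [-6.2, 0.9, 11.2]
opening: 0.0214
```

```bash
python3 chk.py c15
```

```text
25.55 [ 0.4243 -0.0777  0.0205] [1.7998e+02 1.0000e-02 9.5500e+01] [[-4.89, -1.09, 7.29], [-4.89, -0.6, 8.07]] [0.35 0.83 0.09] 0.021759483551600116
tip past mouth mm -188.86821584605698 lat 108.59692393262971 front -104.86821584605697
axial [1.6911522809115704, 1.210594831425928]
```

Run:
```python
from h import *
c=env.camera("wrist"); cv2.imwrite("pics/w15.png",c["frame"][:,:,::-1])
```

```text
(no output)
```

View pics/w15.png

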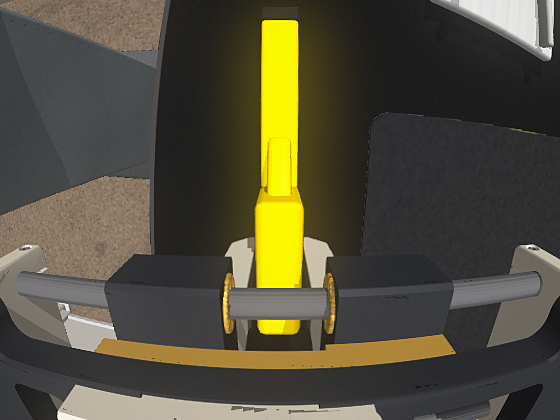

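Call:
apply_moves(moves=[[[0, 0, 0.015], [0, 0, 0], 0], [[0, 0, 0.015], [0, 0, 0], 0], [[0, 0, 0.015], [0, 0, 0], 0.26], [[0, 0, 0.015], [0, 0, 0], 0.3], [[0, 0, 0.015], [0, 0, 0], 0.35], [[0, 0, 0.015], [0, 0, 0], 0.45], [[0, 0, 0.015], [0, 0, 0], 0.6], [[0, 0, 0.015], [0, 0, 0], 0.8]], force=20)

```text
t: 26.4
tool_pos: [0.4241, -0.0777, 0.0202]
tool_rot: [-180.0, -0.0, 95.5]
contact_force: [0.9, -0.1, -0.6]
opening: 0.052
```

Run:
```python
from h import *
c=env.camera("wrist"); cv2.imwrite("pics/w16.png",c["frame"][:,:,::-1]); s=env.observe(); print(s["t"],s["tool_pos"],s["contact_force"],s["wrist_torque"],s["opening"])
```

```text
26.45 [ 0.42414213 -0.07767392  0.02020572] [ 0.05440343  0.55194833 -0.94119092] [-0.01800309 -0.13508847 -0.02304573] 0.05574277276373393
```

View pics/w16.png

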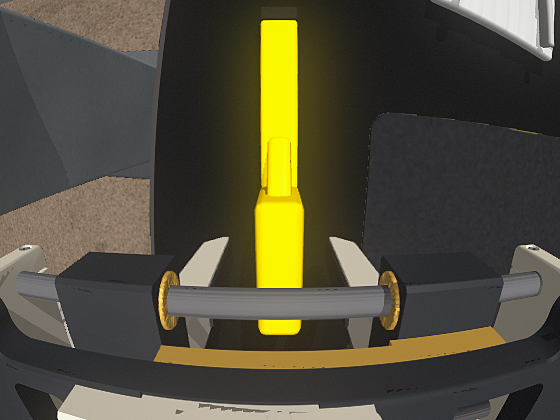

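Released and upright. Open fully, rise straight up and clear.

Call:
apply_moves(moves=[[[0, 0, 0], [0, 0, 0], 1], [[0, 0, 0], [0, 0, 0], 1], [[0, 0, 0.3], [0, 0, 0], 1], [[0, 0, 1.0], [0, 0, 0], 1], [[0, 0, 2.0], [0, 0, 0], 1], [[0, 0, 3.2], [0, 0, 0], 1], [[0, 0, 4.4], [0, 0, 0], 1], [[0, 0, 5.4], [0, 0, 0], 1]])

```text
t: 27.25
tool_pos: [0.4241, -0.0777, 0.1851]
tool_rot: [179.9, 0.0, 95.5]
contact_force: [0.4, 0.2, -0.2]
opening: 0.0927
```

Call:
apply_moves(moves=[[[0, -0.8, 0], [0, 0, 0], 1], [[0, -1.6, 0], [0, 0, 0], 1], [[-0.2, -2.6, 0], [0, 0, 0], 1], [[-0.5, -3.8, 0], [0, 0, 0], 1], [[-0.8, -4.8, 0], [0, 0, 0], 1], [[-1, -5.6, 0], [0, 0, 0], 1], [[-1, -6, 0], [0, 0, 0], 1], [[-1, -6, 0], [0, 0, 0], 1]])

```text
t: 28.05
tool_pos: [0.3941, -0.2584, 0.1825]
tool_rot: [180.0, -0.0, 95.4]
contact_force: [0.3, 0.0, -0.4]
opening: 0.093
```

Run:
```python
from h import *
c=env.camera("top"); cv2.imwrite("pics/t17.png",c["frame"][:,:,::-1])
for th in ["push_stick","stick_grip","slide_mailer","white_mailer","petri_dish","amber_bottle","vial"]:
    r=env.landmark_of("top",th); print(th,[(np.round(w(c,d["at"]),4),round(d["conf"],2)) for d in r[:1]])
c=env.camera("scene"); cv2.imwrite("pics/s17.png",cv2.resize(c["frame"][150:300,70:290][:,:,::-1],None,fx=3.5,fy=3.5,interpolation=cv2.INTER_CUBIC))
s=env.observe(); print(s["t"],s["tool_pos"],s["contact_force"],s["qd"].round(1))
```

```text
push_stick [(array([ 0.4228, -0.0776, -0.0048]), 0.6)]
stick_grip [(array([ 0.4222, -0.0772,  0.0403]), 0.76)]
slide_mailer []
white_mailer [(array([ 0.3909,  0.2632, -0.002 ]), 0.87)]
petri_dish []
amber_bottle [(array([ 0.3971, -0.5408, -0.0036]), 0.95)]
vial [(array([4.096e-01, 3.845e-01, 1.000e-04]), 0.45)]
28.5 [ 0.39429395 -0.25722621  0.18228703] [-0.21440795 -0.21097529 -0.05460663] [-0.2  0.1  0.1 -0.  -0.  -0.1]
```

View pics/t17.png

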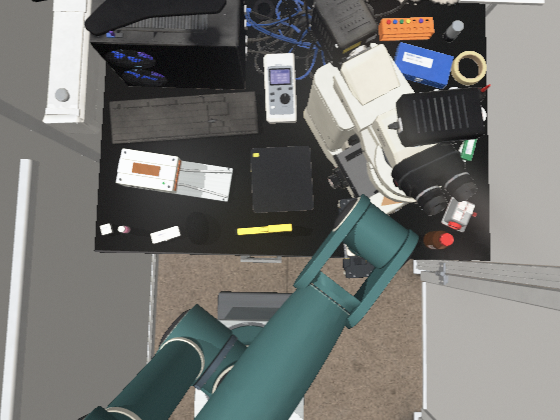

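View pics/s17.png

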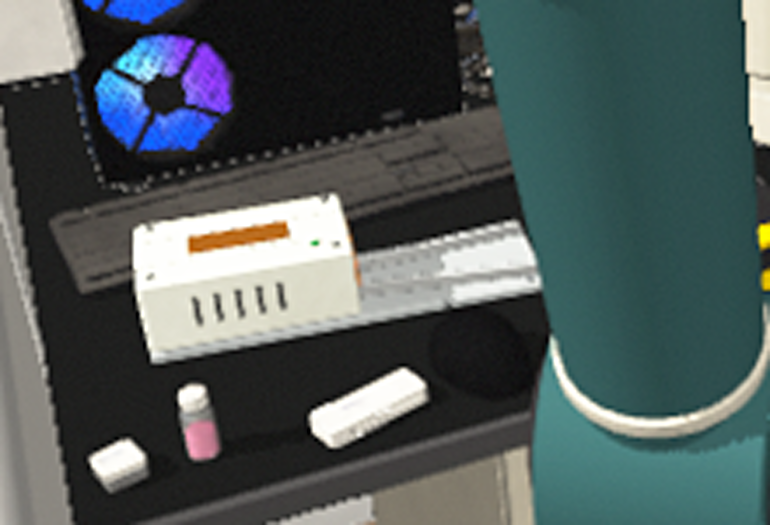

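```bash
python3 -c "
from workcell import env
print(env.finish_job())"
```

```text
the job is handed in; nothing more can be done
None
```

The green mailer is home inside the tunnel, and the stick is back upright on the desk where I found it. I handed the job in at about 28.5 s.

**Pressing:** Sliding friction was about 3 N. I felt the stop with the mailer's front edge about 120 mm past the mouth. I then held about 13.4 N, followed by about 15.6 N, for roughly 0.7 s each. The highest push I read was 16.4 N, but readings come only at the end of each move, so I cannot rule out a brief higher value in between.

**Last checks:**
- **Mailer:** the infeed table is empty in the top and scene pictures, so the mailer stayed in when I drew the stick out.
- **Stick:** it stands within a couple of millimetres of its starting place, well clear of the tunnel. The gripper was clear and reading zero force.
- **Other items:** the white mailer, vial and bottle measured where they were at the start, within the detector's accuracy.

**What was off or not confirmed:**
- The stick's tip touched the plate lightly on the way in, at about 2 to 3 N. I raised it 1 mm and the contact went away.
- When I set the stick down, it met the desk about 1.5 mm higher than I expected, with about 11 N downward and 5 to 6 N sideways. I eased off before opening the gripper.
- The petri dish was hidden by the arm in the last picture, so I could not recheck it. The arm never worked near it below about 180 mm.

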